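# Zero the component-test tweezers at the marked tip gap

### The job

Before the chip capacitors on the board are measured, the cordless test tweezers must be zeroed with their tips open at chip width. While they sit in their dock, turn the round knob on their body fully anticlockwise to its end stop (the zero position); then pick them up by the two finger pads, squeeze until the tip gap stands at the long engraved line (7 mm), and hold that gap steady in the air for four seconds, roughly level, with the tips at least 10 cm above the bench. Do not let the tips touch each other, leave the other things alone, and finish while still holding the tweezers up at that gap.

Things in the scene. Friction and masses are not known exactly. Their poses are not given: they have to be found in the camera images.
- tester_grip (a point): grip centre of the cordless test tweezers (160 mm long, 0.09 kg, loose): midway between the two black ribbed finger pads, half-way up. x points along the tweezers to the tips, z up. The tips lie 42 mm further along x, the knob 112 mm back. Squeeze along y. In the dock this point is 38 mm above the bench, the pads reach out beyond the dock, and the tweezers lift straight up.
- pad_left (a point): centre of the flat outer face of the left finger pad (left seen from the body towards the tips). Each pad is 44 mm long along the arm and 14 mm tall. The two outer faces are 41.5 mm apart here when relaxed; at the marked tip gap they are parallel and 32 mm apart. Most of the weight lies behind the pads.
- pad_right (a point): the same for the right finger pad.
- knob_grip (a point): centre, half-way up, of the round ribbed knob (24 to 26 mm across, 16 mm tall, white pointer line) on top of the tweezers' black body (64 x 34 x 20 mm). Its axis is vertical. The body's flat top lies 9 mm below this point, so keep the fingertips just above that. Axes as for tester_grip.
- range_knob (a joint): angle of that knob in rad: 0 at the anticlockwise end stop (seen from above), 2.6 at the clockwise one; it starts between. It takes about 0.03 N m to turn and stays where it is left.
- tip_left (a point): inner face of the tip of the left arm. The distance from tip_left to tip_right is the tip gap: 22 mm relaxed, 7 mm at the engraved long line. The line is on the steel guide strip that is fixed on the left arm near the tips and slides across the top of the right arm: at 7 mm the line shows just at the right arm's outer edge.
- tip_right (a point): inner face of the tip of the right arm.
- jaw_left (a joint): squeeze angle (rad) of the left arm about its upright pivot 110 mm behind the tip and 68 mm behind the pad's centre: 0 relaxed, 0.068 at the marked gap, 0.098 at its stop with the tips touching. Gap in mm = 22 - 110 x (jaw_left + jaw_right). Sprung: the squeeze at the pads grows from 3 N at the start to 13 N at the marked gap.
- jaw_right (a joint): the same for the right arm.
- dock: grey charging dock, fixed, 92 x 62 mm; origin under its centre on the bench, x axis along the seated tweezers towards the tips. The body sits in a pocket between cheeks whose tops are 39 mm above the bench; a nose shelf (top 33 mm above the bench, 50 mm wide) reaches 66 mm forward of the origin under the arms, 32 mm short of the pads' centre.
- dimmer_board: bystander: green circuit board with chip parts, 78 x 52 x 22 mm, on the far side of the arms; origin under its centre
- plain_tweezers: bystander: ordinary flat steel tweezers without body or knob, 120 x 14 x 9 mm, lying on the bench
- small_tray: bystander: grey parts tray, 110 x 68 x 18 mm
- green_filter: bystander: round filter in a black ring, 45 mm across, 8 mm high
- red_driver: bystander: screwdriver, 149 mm long
- spare_objective: bystander: small white and black objective, 26 mm across, 38 mm high
- hex_key: bystander: hex key, 77 x 24 x 5 mm

How it is judged:
By the outcome, as a careful person would: the job done as asked, in the order asked, and still so for the second after the job is handed in, while the arm keeps its last pose, push and grip.
It also fails if it takes over 58 s, if anything falls off the work surface, if the arm or the gripper's body presses on something with over 40 N, if the wrist force passes 120 N, or if a joint passes its speed limit or range.

### The arm

A 6-joint arm with a two-finger parallel gripper is mounted at the origin on a cart in front of the work surface, level with it; the furniture and walls round the work are solid. World frame = base frame: x ahead of the robot, y to its left, z up, the work surface at z = 0. Lengths are in m, angles in degrees, forces in N, time in s.
With the tool pointing down it reaches from about 0.325 to 0.775 m from the base axis. Payload 5.5 kg.
Tool frame: the origin (TCP) lies midway between the tips of the shut fingers; the grasp point (between the pads) lies 19 mm behind it (r.pinch_z is the distance from the TCP to the grasp point, in m); z points along the fingers, y is the line along which they close (so a half turn about z gives the same grasp; the last joint's range is limited). The gripper opens to 88 mm and grips with 3 to 60 N. Pads are 20 mm wide; open, the fingers measure 115 mm over their backs; the gripper's body (75 mm by 178 mm) begins 61 mm behind the grasp point.
Start: joints at [64.59, 5.22, 70.514, -0, 104.267, -3.249], TCP at [0.226, 0.556, 0.223] pointing down, gripper open.
Joint ranges: [-164.24, 164.24], [-49.07, 125.15], [9.68, 141.18], [-86.29, 266.29], [3.28, 154.24], [-151.56, 151.56]. Speed limits (degrees/s): [147.25, 147.25, 172.46, 180, 180, 180].

### API

Orientations are given as [roll, pitch, yaw] about the fixed x, y, z axes, in that order (R = Rz(yaw) Ry(pitch) Rx(roll)).
In Python, from bench import r gives the robot as it stands. The module is installed in compiled form; this text tells all that it offers.
- The arm moves only by the shell command python3 -m jog 'ROWS' [OPENING]. ROWS is JSON, a list that holds one entry, the list of rows, each a list of 6 numbers: the shift along the tool's x, y, z scaled (see below), then the turn, a rotation vector about the tool's x, y, z scaled (see below). In form: [[[tx, ty, tz, ax, ay, az], ...]]. A call has 1 to 8 rows; each row is the pose to reach, as a shift and turn from the pose commanded when the call began, along the tool's axes at that moment, turning the shorter way round; what a row does not reach only later rows make up. The controller multiplies each number of a shift by 0.15 m and each number of a turn by 2 pi rad. A row lasts 1/8 s, in which the tool goes at most 62.5 mm and 10.7 degrees, less where a joint would pass 70% of its speed; a pose out of reach is approached as far as the arm can. A call with a number of a shift or a turn outside -1 to 1 is refused whole. A call with a gripper value outside its range is refused whole. OPENING is the finger opening in mm, from 0 to 87.8, set as the call begins (- or left out, the last holds). The fingers move at their own pace and stop on an object; the grip force is fixed at half the most. Time passes only in rows, so rows that repeat a pose let the fingers close. It gives the time, the measured TCP pose, the force, the opening and the grip force at its end, in the units of the state.
- r.state(): the state, without advancing time (a new reading comes with each control period).
- r.capture(name): name is "scene" or "top" or "wrist"; returns a dict with "image" (400x640x3 uint8, red, green, blue), "intrinsics" (3x3 intrinsics, pixels), "dist" ([k1, k2, p1, p2, k3] as OpenCV has them; the pictures are not rectified), "eye" and "orientation" of the camera in the world. Camera axes: x right, y down, z forward; pixel columns grow to the right and rows downward; lengths in m; the calibration is good to about 2 mm. A picture is of the moment at which its call begins. There is no depth.
- r.job_done(): hands the job in; it is judged then, once.
Trained networks look in a picture, given as the dict that the camera call returned (one of the last four; its "shot" number tells which), for a name from the list of things; names that differ only in an ending like _2 or _b are one class to them, and where a whole thing is asked for, a point or a joint stands for the part that bears it (a point fixed in the world has none). Each returns a list of dicts, best first, with "confidence" (0 to 1); they miss things now and then, are a little off and sometimes report something else, mostly with a low value. They report only what shows in the picture. A call takes as long as a camera call.
- r.recognise(picture, target): "pixel" ([column, row] in pixels, amid what is visible of it).
The state is a dict: "time_s": time; "qpos": joint angles; "joint_vel": joint speeds; "joint_torque": joint torques, N m; "ee_pos": TCP position; "eef_rot": TCP orientation; "ft_force": force on the tool from outside, world axes, zero at the start; "torque": the same for the moment, N m; "width": opening from 0.0 (shut) to 1.0 (fully open); "gripper_force": force on a finger pad.
Only numpy, scipy, OpenCV 4.12 (cv2) and the standard library are available. Lean on these libraries where they do the work, as an engineer would, in place of code of your own. Each camera call takes 0.05 s, during which the arm holds its last target. There are 200 camera calls.

## Working session

There is one attempt and no reset: what is moved stays moved. The work goes in short steps, Python scripts to look and compute and a shell command to move; the robot and the scene stay as the last step left them, time stands still between calls to the robot, and variables do not carry over. Pictures are saved under pics/ and viewed, at most 10 in all, crops included, and the job is handed in when it is done.

```bash
mkdir -p pics
cat > h.py <<'E'
import numpy as np, cv2
from scipy.spatial.transform import Rotation as R
from bench import r
def save(c,n): cv2.imwrite('pics/'+n,cv2.cvtColor(c['image'],cv2.COLOR_RGB2BGR))
def ray(c,px):
    K=np.array(c['intrinsics'],float);d=np.array(c['dist'],float)
    u=cv2.undistortPoints(np.array([[px]],float),K,d)[0,0]
    o=np.array(c['orientation'],float)
    M=o if o.shape==(3,3) else R.from_euler('xyz',o,degrees=True).as_matrix()
    v=M@np.array([u[0],u[1],1.]);return np.array(c['eye'],float),v/np.linalg.norm(v)
def tri(l):
    A=np.zeros((3,3));b=np.zeros(3)
    for e,v in l:
        P=np.eye(3)-np.outer(v,v);A+=P;b+=P@e
    x=np.linalg.solve(A,b)
    return x,[np.linalg.norm((np.eye(3)-np.outer(v,v))@(x-e)) for e,v in l]
def atz(c,px,z):
    e,v=ray(c,px);return e+v*(z-e[2])/v[2]
E
python3 - <<'E'
from h import *
s=r.state();print(s)
cs={n:r.capture(n) for n in('scene','top')}
for n,c in cs.items():
    save(c,n+'0.png');print(n,c['eye'],c['orientation'])
D={}
for t in['tester_grip','pad_left','pad_right','knob_grip','tip_left','tip_right','dock']:
    for n,c in cs.items():
        D[t,n]=[(np.round(q['pixel'],1).tolist(),round(q['confidence'],2)) for q in r.recognise(c,t)[:3]]
        print(t,n,D[t,n])
    if D[t,'scene'] and D[t,'top']:
        print(tri([ray(cs[n],D[t,n][0][0]) for n in cs]))
E
```

```text
{'time_s': 0.0, 'qpos': array([ 6.45898561e+01,  5.26045088e+00,  7.05814947e+01,  1.37285426e-03,
        1.04265727e+02, -3.24867796e+00]), 'joint_vel': array([ 0.0281975 , -0.09920053,  0.00673976,  0.10367721, -0.03191748,
       -0.05084919]), 'joint_torque': array([ 1.44629248e-03, -4.46441424e+01, -4.06458592e+01,  7.00445333e-02,
        2.88424676e-02, -1.08856161e-04]), 'ee_pos': array([0.2261989 , 0.55541163, 0.22153844]), 'eef_rot': array([-1.79892576e+02, -7.43077999e-03,  1.57838864e+02]), 'ft_force': array([ 0.32729709,  0.40432498, -0.11646995]), 'torque': array([ 0.032956  ,  0.00361767, -0.00021434]), 'gripper_force': 0.0, 'width': 0.997335414797139}
scene [-0.06807438 -0.54181253  1.12400172] [-142.01201121    0.36140128  -42.86718658]
top [0.33783327 0.07070255 1.11408332] [-171.62830971   -0.27731457  -90.49761451]
tester_grip scene [([343.5, 201.9], 0.8), ([348.1, 213.6], 0.48), ([332.9, 189.6], 0.35)]
tester_grip top [([358.9, 167.8], 0.75)]
(array([ 0.54472764, -0.00263353,  0.06956642]), [np.float64(0.01109212293328921), np.float64(0.011092122933289242)])
pad
[... 566 characters left out ...]
0.03069531992198314)])
tip_left scene [([325.2, 197.5], 0.54), ([329.2, 187.2], 0.38)]
tip_left top [([319.4, 185.7], 0.45)]
(array([0.52882932, 0.07511673, 0.02252194]), [np.float64(0.0066437902054507945), np.float64(0.006643790205450699)])
tip_right scene [([331.3, 188.4], 0.46), ([303.4, 133.6], 0.27)]
tip_right top [([322.0, 169.8], 0.65)]
(array([0.55664939, 0.07207305, 0.04375686]), [np.float64(0.0009638071645996368), np.float64(0.000963807164599509)])
dock scene [([346.1, 214.6], 0.76)]
dock top [([356.8, 175.1], 0.75), ([355.9, 168.9], 0.61), ([223.3, 127.4], 0.43)]
(array([ 0.54591674, -0.00551582,  0.01054595]), [np.float64(0.004142339833223434), np.float64(0.0041423398332232795)])
```

Run:
```python
import cv2,numpy as np
a=cv2.imread('pics/scene0.png');b=cv2.imread('pics/top0.png')
A=cv2.resize(a[110:310,200:466],(800,600),interpolation=cv2.INTER_CUBIC)
B=cv2.resize(b[70:270,220:486],(800,600),interpolation=cv2.INTER_CUBIC)
cv2.imwrite('pics/sc_crop.png',A);cv2.imwrite('pics/top_crop.png',B)
```

```text
(no output)
```

View pics/top_crop.png

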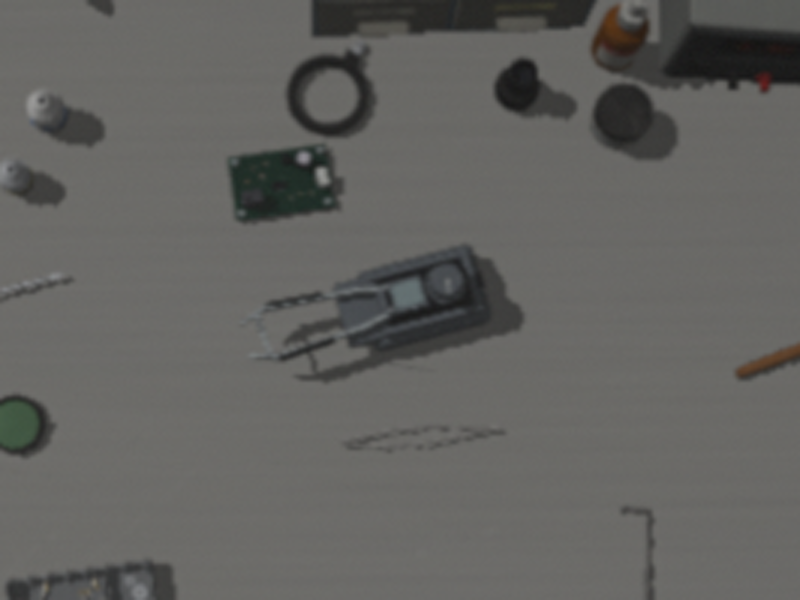

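View pics/sc_crop.png

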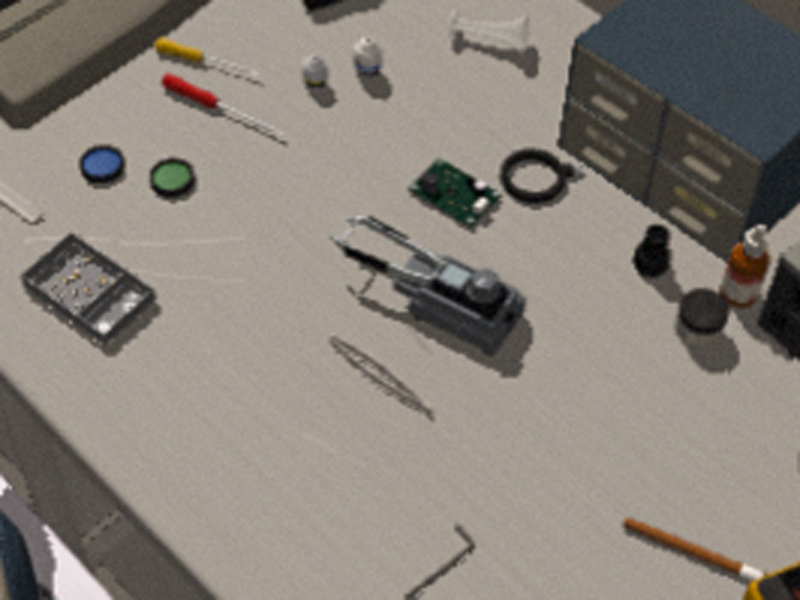

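The top view shows the tweezers docked with the tips to image left: knob at about (368.6,164.3), pads at (318,170) and (322,186). In the scene view the knob is at about (362,206) and the pads at (321,196) and (333,188). The board is on the far side and the plain tweezers on the near side.

Run:
```python
from h import *
cs={n:r.capture(n) for n in('scene','top')}
P={'knobtop':((361.9,204.8),(368.6,164.0)),'padL':((321.4,196),(322.4,186)),'padR':((333,188.3),(318.1,170))}
X={}
for k,(a,b) in P.items():
    x,e=tri([ray(cs['scene'],a),ray(cs['top'],b)]);print(k,x.round(4),np.round(e,4))
    z=.065 if k=='knobtop' else .04
    print('  atz',atz(cs['scene'],a,z).round(4),atz(cs['top'],b,z).round(4)); X[k]=atz(cs['top'],b,z)
m=(X['padL']+X['padR'])/2;d=m-X['knobtop'];print(m,np.linalg.norm(d[:2]),np.degrees(np.arctan2(d[1],d[0])))
w=r.capture('wrist');s=r.state();print(w['eye'],w['orientation'],s['ee_pos'],s['eef_rot'])
Rt=R.from_euler('xyz',s['eef_rot'],degrees=True)
print('cam in tool',Rt.inv().apply(np.array(w['eye'])-s['ee_pos']),w['intrinsics'])
```

```text
knobtop [ 0.567  -0.0323  0.0591] [0.0022 0.0022]
  atz [ 0.5655 -0.036   0.065 ] [ 0.5638 -0.0305  0.065 ]
padL [0.5194 0.0718 0.0426] [0.0004 0.0004]
  atz [0.5212 0.0731 0.04  ] [0.5195 0.072  0.04  ]
padR [0.5629 0.0782 0.0317] [0.0059 0.0059]
  atz [0.5634 0.0708 0.04  ] [0.5562 0.0814 0.04  ]
[0.53787239 0.07669101 0.04      ] 0.11024632947212075 103.60990649000864
[0.15486666 0.58384449 0.38412216] [ 1.63927776e+02 -2.84723008e-03  6.78455126e+01] [0.2263549  0.55566657 0.22264128] [-1.79998631e+02  8.07640036e-04  1.57836453e+02]
cam in tool [ 0.07683393 -0.00087703 -0.16148195] [[341.52239413   0.         320.29892008]
 [  0.         341.52239413 197.17891529]
 [  0.           0.           1.        ]]
```

```bash
cat >> h.py <<'E'
def go(p,yaw):
    "scaled row to bring the TCP to p, pointing down, at yaw"
    s=r.state();Rt=R.from_euler('xyz',s['eef_rot'],degrees=True)
    T=R.from_euler('xyz',[180,0,yaw],degrees=True)
    print('t',s['time_s'],'row',(Rt.inv().apply(np.array(p)-s['ee_pos'])/.15).round(4),((Rt.inv()*T).as_rotvec()/2/np.pi).round(4))
E
python3 -m jog '[[[-0.9,-0.7,0,0,0,0],[-0.9,-0.7,0,0,0,0],[-0.9,-0.7,0,0,0,0]]]' 70
python3 -m jog '[[[-0.9,-0.7,0,0,0,0],[-0.9,-0.7,0,0,0,0],[-0.9,-0.7,0,0,0,0]]]'
python3 -m jog '[[[-0.9,-0.7,0,0,0,0.05],[-0.9,-0.7,0,0,0,0.1],[-0.9,-0.7,0,0,0,0.15],[-0.9,-0.7,0,0,0,0.15],[-0.9,-0.7,0,0,0,0.15],[-0.9,-0.7,0,0,0,0.15]]]'
python3 -c "
from h import *
go([.565,-.031,.16],20)"
```

```text
time_s: 1.32
ee_pos: [0.3126, 0.4057, 0.2228]
eef_rot: [180.0, 0.0, 157.8]
ft_force: [1.2, 0.3, 0.3]
width: 0.798
gripper_force: 0.0
time_s: 1.7
ee_pos: [0.398, 0.2572, 0.2229]
eef_rot: [180.0, 0.0, 157.8]
ft_force: [0.4, 0.7, -0.4]
width: 0.798
gripper_force: 0.0
time_s: 2.45
ee_pos: [0.4827, 0.111, 0.2227]
eef_rot: [180.0, -0.0, 103.9]
ft_force: [0.1, -0.3, -0.4]
width: 0.797
gripper_force: 0.0
t 2.45 row [-1.0507  0.3055  0.418 ] [ 0.    -0.     0.233]
```

```bash
python3 -m jog '[[[-1,0.3,0.3,0,0,0.06],[-1,0.3,0.42,0,0,0.12],[-1,0.3,0.42,0,0,0.18],[-1,0.3,0.42,0,0,0.233],[-1,0.3,0.42,0,0,0.233],[-1,0.3,0.42,0,0,0.233],[-1,0.3,0.42,0,0,0.233],[-1,0.3,0.42,0,0,0.233]]]'
python3 - <<'E'
from h import *
c=r.capture('wrist')
save(c,'w1.png')
np.savez('w1.npz',eye=c['eye'],orientation=c['orientation'],intrinsics=c['intrinsics'],dist=c['dist'])
for t in['tester_grip','pad_left','pad_right','knob_grip']:
    print(t,[(np.round(q['pixel'],1).tolist(),round(q['confidence'],2)) for q in r.recognise(c,t)[:3]])
go([.565,-.031,.16],20)
E
```

```text
time_s: 3.45
ee_pos: [0.5622, -0.0234, 0.1596]
eef_rot: [180.0, -0.0, 19.9]
ft_force: [1.2, 0.1, 0.3]
width: 0.796
gripper_force: 0.0
tester_grip [([288.9, 186.2], 0.81), ([202.1, 196.1], 0.49)]
pad_left [([198.5, 194.0], 0.69), ([7.3, 43.3], 0.43)]
pad_right []
knob_grip [([289.5, 183.6], 0.66), ([212.6, 157.4], 0.2)]
t 3.7 row [ 0.0006  0.0532 -0.0023] [ 0.     -0.      0.0007]
```

View pics/w1.png

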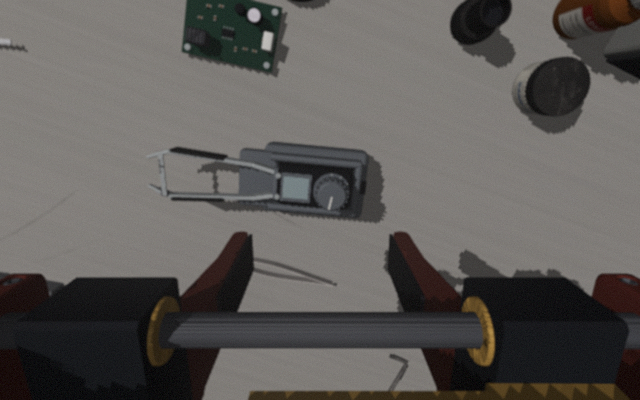

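The wrist view shows the knob at (331,193) with its white pointer pointing down in the image (towards (330,208)), the display at (296,187), the right pad at (197,152) and the left pad at about (205,197).

Run:
```python
from h import *
c=dict(np.load('w1.npz'))
print(c['eye'],c['orientation'])
top=r.capture('top')
X={}
for k,p,z,q in[('knob',(331,192),.063,(368.6,164)),('padR',(197,152),.045,(318.1,170)),('padL',(200,197),.045,(322.4,186)),('ptr0',(331.5,197),.063,None),('ptr1',(330,209),.063,None)]:
    X[k]=atz(c,p,z);print(k,X[k].round(4), q and [np.round(v,4) for v in tri([ray(c,p),ray(top,q)])])
a=X['knob'];m=(X['padL']+X['padR'])/2;d=m-a;print(m,np.linalg.norm(d[:2]),np.degrees(np.arctan2(d[1],d[0])))
d=X['ptr1']-X['ptr0'];print('ptr dir',np.degrees(np.arctan2(d[1],d[0])))
b=cv2.imread('pics/w1.png')[135:235,140:390];cv2.imwrite('pics/w1c.png',cv2.resize(b,(800,320),interpolation=cv2.INTER_CUBIC))
```

```text
[0.632958   0.00198687 0.32113674] [ 1.63800405e+02  4.90981314e-02 -7.00545679e+01]
knob [ 0.5692 -0.0298  0.063 ] [array([ 0.5666, -0.0314,  0.0522]), array([0.0003, 0.0003])]
padR [0.5592 0.0818 0.045 ] [array([0.557 , 0.0824, 0.039 ]), array([0.0012, 0.0012])]
padL [0.5231 0.07   0.045 ] [array([0.52  , 0.072 , 0.0373]), array([0., 0.])]
ptr0 [ 0.5655 -0.0316  0.063 ] None
ptr1 [ 0.5558 -0.034   0.063 ] None
[0.54112921 0.07589314 0.045     ] 0.10938963695955252 104.88117924735987
ptr dir -166.38308394536762
```

View pics/w1c.png

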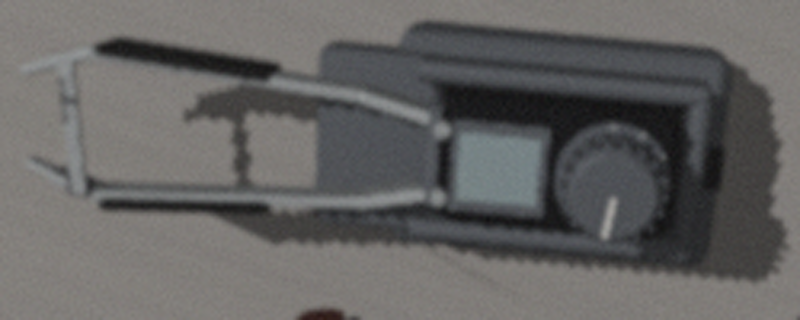

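```bash
python3 -m jog '[[[0.013,0.058,0.4,0,0,0],[0.013,0.058,0.4,0,0,0],[0.013,0.058,0.4,0,0,0]]]'
python3 - <<'E'
from h import *
c=r.capture('wrist')
save(c,'w2.png')
np.savez('w2.npz',eye=c['eye'],orientation=c['orientation'],intrinsics=c['intrinsics'],dist=c['dist'])
print(r.state()['ee_pos'])
b=cv2.imread('pics/w2.png')[150:350,180:460];cv2.imwrite('pics/w2c.png',cv2.resize(b,(784,560),interpolation=cv2.INTER_CUBIC))
E
```

```text
time_s: 4.12
ee_pos: [0.5672, -0.0311, 0.1011]
eef_rot: [180.0, -0.0, 20.0]
ft_force: [0.3, 0.3, 0.3]
width: 0.796
gripper_force: 0.0
[ 0.56788836 -0.03113024  0.10220307]
```

View pics/w2c.png

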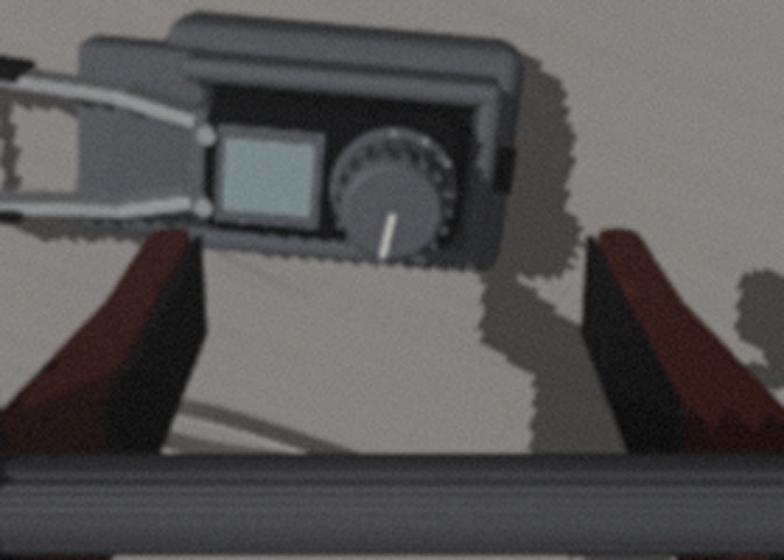

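The close view shows the knob's top-face centre at about (318,224.6), well centred between the fingers, and the pointer runs from (320,226) to (317,242).

Run:
```python
from h import *
a=dict(np.load('w1.npz'));b=dict(np.load('w2.npz'));top=r.capture('top')
def P(*l):
    x,e=tri(l);print(x.round(4),np.round(e,4))
print(b['eye'])
P(ray(a,(330,194.4)),ray(b,(318.2,224.6)))
P(ray(a,(330,194.4)),ray(b,(318.2,224.6)),ray(top,(368.6,164)))
# display centre (on body top)
P(ray(a,(140+501/3.2,135+168/3.2)),ray(b,(180+268/2.8,150+175/2.8)))
# pivots
for p,q in(((441,130),(206,134)),((437,197),(204,207))):
    P(ray(a,(140+p[0]/3.2,135+p[1]/3.2)),ray(b,(180+q[0]/2.8,150+q[1]/2.8)))
for z in(.058,.063,.068):print(z,atz(a,(330,194.4),z).round(4),atz(b,(318.2,224.6),z).round(4))
go([.565,-.031,.05],20)
```

```text
[ 0.63789919 -0.00561276  0.26263853]
[ 0.569  -0.029   0.0705] [0.0002 0.0002]
[ 0.5653 -0.0307  0.0585] [0.0007 0.0006 0.0004]
[ 0.5607 -0.0031  0.0521] [0.0004 0.0004]
[0.5631 0.0143 0.0455] [0.0001 0.0001]
[0.5459 0.0095 0.0466] [0.0001 0.0001]
0.058 [ 0.5658 -0.0304  0.058 ] [ 0.5645 -0.0308  0.058 ]
0.063 [ 0.5671 -0.0298  0.063 ] [ 0.5663 -0.0301  0.063 ]
0.068 [ 0.5684 -0.0292  0.068 ] [ 0.5681 -0.0295  0.068 ]
t 4.225 row [-0.0207 -0.0089  0.3505] [ 0.0003 -0.0006  0.    ]
```

```bash
python3 -m jog '[[[-0.006,-0.01,0.16,0,0,0],[-0.006,-0.01,0.3,0,0,0],[-0.006,-0.01,0.32,0,0,0],[-0.006,-0.01,0.32,0,0,0]]]' 50
python3 -m jog '[[[0,0,0,0,0,0],[0,0,0,0,0,0],[0,0,0,0,0,0],[0,0,0,0,0,0]]]' 15
python3 - <<'E'
from h import *
for i in range(3):
    s=r.state();print(s['time_s'],s['ee_pos'],s['ft_force'].round(1),s['torque'].round(3),s['width']*87.8,s['gripper_force'])
    r.capture('wrist')
E
```

```text
time_s: 4.72
ee_pos: [0.5664, -0.0301, 0.0534]
eef_rot: [179.9, -0.1, 20.0]
ft_force: [0.4, -0.3, 1.4]
width: 0.57
gripper_force: 0.0
time_s: 5.22
ee_pos: [0.5662, -0.031, 0.0523]
eef_rot: [179.9, -0.1, 19.9]
ft_force: [1.4, -3.1, 1.9]
width: 0.267
gripper_force: 30.0
5.225 [ 0.56619432 -0.03097262  0.05233216] [ 1.4 -3.1  1.9] [-0.746 -0.177  0.005] 23.401497827701288 30.0039620797088
5.275 [ 0.5662003  -0.03097987  0.05231767] [ 2.  -4.7  1.2] [-0.858 -0.162 -0.015] 23.468672067614342 30.003908946027877
5.325 [ 0.56620572 -0.03096939  0.05231579] [ 1.4 -4.   2.7] [-0.906 -0.157 -0.018] 23.562053470107063 30.004412055986904
```

```bash
cat > st.py <<'E'
from h import *
s=r.state();print(s['time_s'],s['eef_rot'][2].round(1),s['ft_force'].round(1),'M',s['torque'].round(3),(s['width']*87.8).round(2),s['qpos'].round(1))
E
python3 -m jog '[[[0,0,0,0,0,-0.02],[0,0,0,0,0,-0.04],[0,0,0,0,0,-0.06],[0,0,0,0,0,-0.08],[0,0,0,0,0,-0.08]]]' ; python3 st.py
python3 -m jog '[[[0,0,0,0,0,-0.02],[0,0,0,0,0,-0.04],[0,0,0,0,0,-0.06],[0,0,0,0,0,-0.06]]]' ; python3 st.py
```

```text
time_s: 6.0
ee_pos: [0.5665, -0.0315, 0.0525]
eef_rot: [179.8, 0.0, 48.8]
ft_force: [2.3, -6.9, 1.2]
width: 0.27
gripper_force: 30.0
time_s: 6.5
ee_pos: [0.5669, -0.0317, 0.0527]
eef_rot: [179.8, 0.1, 70.4]
ft_force: [3.6, -7.4, 1.6]
width: 0.269
gripper_force: 30.0Traceback (most recent call last):
  File "st.py", line 2, in <module>
    s=r.state();print(s['time_s'],s['eef_rot'][2].round(1),s['ft_force'].round(1),'M',s['torque'].round(3),(s['width']*87.8).round(2),s['qpos'].round(1))
                                                                                                           ^^^^^^^^^^^^^^^^^^^^^^^
AttributeError: 'float' object has no attribute 'round'
Traceback (most recent call last):
  File "st.py", line 2, in <module>
    s=r.state();print(s['time_s'],s['eef_rot'][2].round(1),s['ft_force'].round(1),'M',s['torque'].round(3),(s['width']*87.8).round(2),s['qpos'].round(1))
                                                                                                           ^^^^^^^^^^^^^^^^^^^^^^^
AttributeError: 'float' object has no attribute 'round'
```

```bash
sed -i "s/(s\['width'\]\*87.8).round(2)/round(s['width']*87.8,2)/" st.py; python3 st.py
python3 -m jog '[[[0,0,0,0,0,-0.02],[0,0,0,0,0,-0.04],[0,0,0,0,0,-0.05]]]' >/dev/null; python3 st.py
python3 -m jog '[[[0,0,0,0,0,-0.02],[0,0,0,0,0,-0.04],[0,0,0,0,0,-0.04]]]' >/dev/null; python3 st.py
```

```text
6.5 70.4 [ 3.6 -7.4  1.6] M [-1.329 -0.597  0.024] 23.65 [-6.5  2.  91.1 -0.1 86.6 13.1]
6.875 88.5 [ 5.1 -7.8  1.5] M [-1.379 -0.831 -0.007] 23.53 [-6.6  2.  91.1 -0.1 86.6 -5. ]
7.25 102.8 [ 4.9 -8.   3. ] M [-1.351 -0.755  0.007] 23.6 [ -6.6   2.   91.1  -0.1  86.6 -19.3]
```

```bash
python3 -m jog '[[[0,0,0,0,0,-0.02],[0,0,0,0,0,-0.04],[0,0,0,0,0,-0.04]]]' >/dev/null; python3 st.py
python3 -m jog '[[[0,0,0,0,0,-0.02],[0,0,0,0,0,-0.04],[0,0,0,0,0,-0.04]]]' >/dev/null; python3 st.py
python3 - <<'E'
from h import *
c=r.capture('wrist');save(c,'w3.png')
c=r.capture('top');save(c,'t3.png')
a=cv2.resize(cv2.imread('pics/w3.png')[150:350,180:460],(420,300));b=cv2.resize(cv2.imread('pics/t3.png')[120:220,290:420],(380,300),interpolation=2)
cv2.imwrite('pics/m3.png',np.hstack([a,b]))
E
```

```text
7.625 117.2 [ 5.1 -7.3  3.5] M [-1.342 -0.864 -0.101] 23.59 [ -6.5   2.   91.1  -0.1  86.6 -33.7]
8.0 131.5 [ 2.4 -3.5  1. ] M [-0.702 -0.445 -0.111] 23.51 [ -6.5   2.1  91.2  -0.   86.7 -48. ]
```

View pics/m3.png

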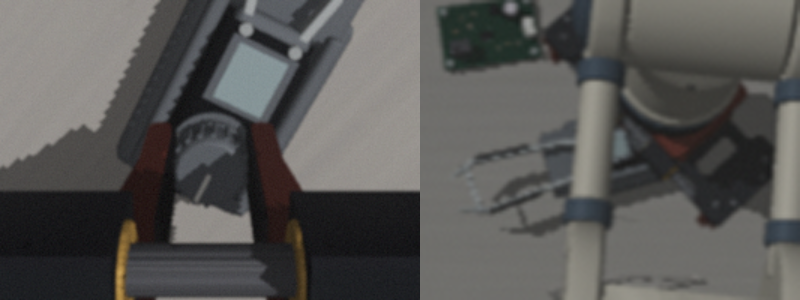

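The fingers hold the knob; its pointer now lags the tool by about 17° and the moment has jumped to about -0.1 N m. That suggests the end stop was reached at about yaw 112 and the grip is slipping. I'll turn a little further to confirm, then release.

```bash
python3 -m jog '[[[0,0,0,0,0,-0.015],[0,0,0,0,0,-0.03],[0,0,0,0,0,-0.03]]]' >/dev/null; python3 st.py
python3 -m jog '[[[0,0,0,0,0,0],[0,0,0,0,0,0]]]' 40 >/dev/null; python3 st.py
python3 -m jog '[[[0,0,-0.15,0,0,0],[0,0,-0.33,0,0,0],[0,0,-0.4,0,0,0],[0,0,-0.4,0,0,0]]]' 60;python3 - <<'E'
from h import *
c=r.capture('wrist')
save(c,'w4.png')
np.savez('w4.npz',eye=c['eye'],orientation=c['orientation'],intrinsics=c['intrinsics'],dist=c['dist'])
b=cv2.imread('pics/w4.png')[30:330,120:520];cv2.imwrite('pics/w4c.png',cv2.resize(b,(800,600),interpolation=cv2.INTER_CUBIC))
E
```

```text
8.475 142.2 [ 1.7 -0.3  2.6] M [ 0.145 -0.408 -0.04 ] 23.56 [ -6.5   2.   91.2   0.1  86.7 -58.7]
8.725 142.3 [-0.6  0.5 -0.7] M [-0.056  0.013 -0.025] 38.7 [ -6.5   2.1  91.3   0.   86.8 -58.8]
time_s: 9.22
ee_pos: [0.5658, -0.0301, 0.1119]
eef_rot: [180.0, 0.0, 142.3]
ft_force: [-0.0, -0.0, -0.1]
width: 0.685
gripper_force: 0.0
```

View pics/w4c.png

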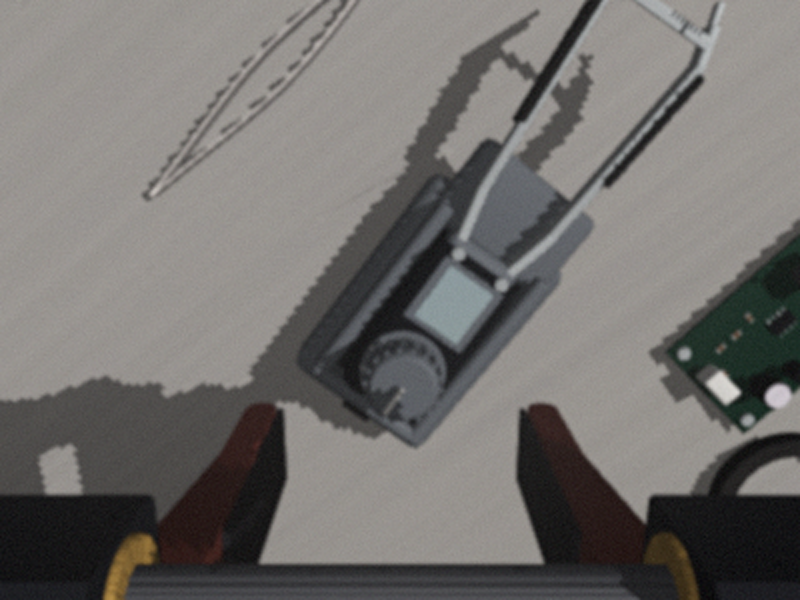

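Run:
```python
import cv2,numpy as np
for n,(x,y) in(('w3.png',(180+204/1.5,150+189/1.5)),('w4.png',(120+394/2,30+403/2)),('w2.png',(180+388/2.8,150+235/2.8))):
    g=cv2.cvtColor(cv2.imread('pics/'+n),cv2.COLOR_BGR2GRAY).astype(float)
    x0,y0=int(x)-9,int(y)-10;p=g[y0:y0+20,x0:x0+18]
    w=np.clip(p-(np.median(p)+25),0,None)
    nl,l=cv2.connectedComponents((w>0).astype(np.uint8),connectivity=8)
    k=max(range(1,nl),key=lambda i:w[l==i].sum());w=w*(l==k)
    Y,X=np.mgrid[:20,:18];mx=(w*X).sum()/w.sum();my=(w*Y).sum()/w.sum()
    cxx=(w*(X-mx)**2).sum();cyy=(w*(Y-my)**2).sum();cxy=(w*(X-mx)*(Y-my)).sum()
    print(n,x0+mx,y0+my,int((w>0).sum()),'tilt from vertical',90-np.degrees(.5*np.arctan2(2*cxy,cxx-cyy))%180)
a=[cv2.resize(cv2.imread('pics/'+n)[y-30:y+30,x-40:x+40],(400,300),interpolation=2) for n,x,y in(('w3.png',316,265),('w4.png',317,225))]
cv2.imwrite('pics/ptr.png',np.hstack(a))
```

```text
w3.png 314.5925925925926 274.9490740740741 65 tilt from vertical -27.693677469951098
w4.png 320.2792452830189 225.90943396226416 15 tilt from vertical -32.87475711531573
w2.png 317.90445859872614 233.72156505914467 62 tilt from vertical -13.784133583456594
```

View pics/ptr.png

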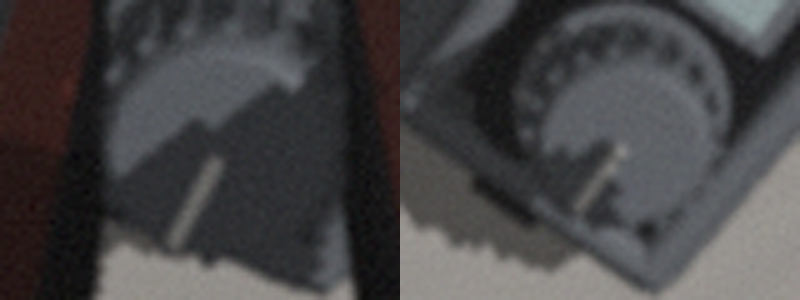

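Both crops show the pointer: it tilts about 25° in w3 and 33° in w4, so the tool turned while the knob stayed put. I'll regrip and turn 28° more to prove the stop.

```bash
python3 -m jog '[[[-0.011,-0.003,0.2,0,0,0],[-0.011,-0.003,0.38,0,0,0],[-0.011,-0.003,0.4,0,0,0],[-0.011,-0.003,0.4,0,0,0]]]' 45 >/dev/null
python3 -m jog '[[[0,0,0,0,0,0],[0,0,0,0,0,0],[0,0,0,0,0,0],[0,0,0,0,0,0]]]' 15 >/dev/null; python3 st.py
python3 -m jog '[[[0,0,0,0,0,-0.02],[0,0,0,0,0,-0.04]]]' >/dev/null; python3 st.py
python3 -m jog '[[[0,0,0,0,0,-0.02],[0,0,0,0,0,-0.04]]]' >/dev/null; python3 st.py
python3 -m jog '[[[0,0,0,0,0,0],[0,0,0,0,0,0]]]' 45 >/dev/null; python3 st.py
python3 -m jog '[[[0,0,-0.15,0,0,0],[0,0,-0.33,0,0,0],[0,0,-0.4,0,0,0],[0,0,-0.4,0,0,0]]]' 60;python3 - <<'E'
from h import *
c=r.capture('wrist')
save(c,'w5.png')
np.savez('w5.npz',eye=c['eye'],orientation=c['orientation'],intrinsics=c['intrinsics'],dist=c['dist'])
b=cv2.imread('pics/w5.png')
cv2.imwrite('pics/w5c.png',np.hstack([cv2.resize(b,(480,300)),cv2.resize(b[190:260,280:354],(317,300),interpolation=2)]))
E
```

```text
10.275 142.4 [ 0.6 -0.5  0.2] M [-0.035 -0.061 -0.063] 23.73 [ -6.6   2.2  91.   -0.   86.7 -59. ]
10.525 157.0 [ 3.8 -1.7  1.4] M [-0.367 -0.611 -0.072] 23.63 [ -6.6   2.2  91.    0.1  86.6 -73.6]
10.775 171.4 [ 2.2  0.5 -0.2] M [ 0.032 -0.235  0.012] 23.67 [ -6.6   2.2  91.1  -0.   86.8 -88. ]
11.025 171.0 [ 0.3 -0.9 -0.8] M [ 0.081 -0.004  0.032] 40.14 [ -6.6   2.2  91.    0.   86.7 -87.6]
time_s: 11.52
ee_pos: [0.5671, -0.0315, 0.1122]
eef_rot: [180.0, 0.1, 171.1]
ft_force: [0.1, -0.3, -0.0]
width: 0.68
gripper_force: 0.0
```

View pics/w5c.png

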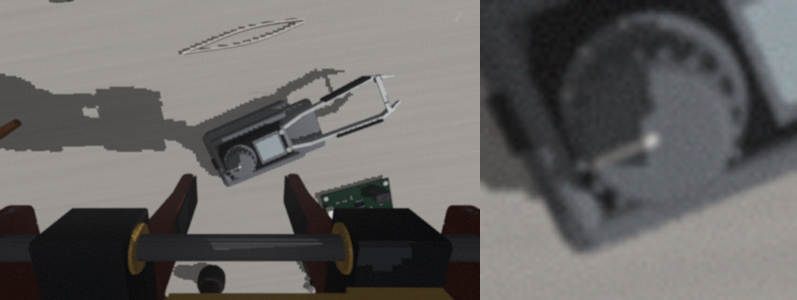

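The pointer still points straight back along the body (180° to the arms' axis) after 29° more tool turn, so the knob is at its end stop. Pads show at about (460,118) and (481,171) in full w5 pixels.

Run:
```python
from h import *
C={k:dict(np.load(f'{k}.npz')) for k in('w1','w4','w5')}
top=r.capture('top')
for n,l in(('L',[('w1',(200,197)),('w4',(401,61)),('w5',(460,118))]),('R',[('w1',(197,152)),('w4',(447,95.5)),('w5',(480.7,170.7))])):
    x,e=tri([ray(C[k],p) for k,p in l]);print(n,x.round(4),np.round(e,4),[atz(C[k],p,.043).round(4) for k,p in l])
go([.5393,.0773,.125],104.3)
```

```text
L [0.5183 0.0726 0.033 ] [0.0004 0.0004 0.0002] [array([0.5223, 0.0705, 0.043 ]), array([0.5176, 0.0699, 0.043 ]), array([0.5173, 0.0686, 0.043 ])]
R [0.5562 0.0846 0.0345] [0.0003 0.0014 0.0011] [array([0.5587, 0.0823, 0.043 ]), array([0.553 , 0.0818, 0.043 ]), array([0.555 , 0.0812, 0.043 ])]
t 11.625 row [ 0.2892  0.6886 -0.0966] [-1.000e-04 -2.000e-04  1.856e-01]
```

```bash
python3 -m jog '[[[0.1,0.2,-0.06,0,0,0.03],[0.2,0.4,-0.06,0,0,0.06],[0.288,0.667,-0.06,0,0,0.09],[0.288,0.667,-0.06,0,0,0.12],[0.288,0.667,-0.06,0,0,0.15],[0.288,0.667,-0.06,0,0,0.184],[0.288,0.667,-0.06,0,0,0.184],[0.288,0.667,-0.06,0,0,0.184]]]' 62
python3 - <<'E'
from h import *
c=r.capture('wrist')
save(c,'w6.png')
np.savez('w6.npz',eye=c['eye'],orientation=c['orientation'],intrinsics=c['intrinsics'],dist=c['dist'])
for t in['tester_grip','pad_left','pad_right','knob_grip','tip_left','tip_right']:
    print(t,[(np.round(q['pixel'],1).tolist(),round(q['confidence'],2),atz(c,q['pixel'],.04).round(4).tolist()) for q in r.recognise(c,t)[:3]])
go([.539,.074,.019],105)
g=cv2.cvtColor(c['image'],cv2.COLOR_RGB2GRAY).astype(int)
# predicted pixels of the pads for two candidate centres
K=c['intrinsics'];M=R.from_euler('xyz',c['orientation'],degrees=True)
for nm,p in(('grip',(.538,.078,.038)),('knobtop',(.567,-.031,.065))):
    pc=M.inv().apply(np.array(p)-c['eye']);print(nm,(np.array(K)@pc/pc[2])[:2])
cv2.imwrite('pics/w6c.png',cv2.resize(cv2.imread('pics/w6.png')[100:340,160:480],(800,600),interpolation=2))
E
```

```text
time_s: 12.62
ee_pos: [0.539, 0.074, 0.1198]
eef_rot: [-179.9, -0.0, 105.1]
ft_force: [0.5, -0.2, 0.4]
width: 0.703
gripper_force: 0.0
tester_grip [([319.5, 276.2], 0.73, [0.5523, 0.017, 0.04])]
pad_left [([298.9, 196.4], 0.89, [0.5208, 0.0761, 0.04]), ([342.9, 214.5], 0.54, [0.5559, 0.0711, 0.04]), ([463.0, 203.3], 0.29, [0.6389, 0.1026, 0.04])]
pad_right [([340.5, 211.7], 0.72, [0.5535, 0.0727, 0.04])]
knob_grip [([319.3, 276.5], 0.87, [0.5523, 0.0167, 0.04])]
tip_left [([296.3, 189.9], 0.58, [0.5177, 0.0804, 0.04])]
tip_right [([341.6, 205.1], 0.75, [0.5529, 0.0779, 0.04])]
t 12.975 row [ 0.0007 -0.0023  0.6776] [ 0.     -0.     -0.0001]
grip [322.19019602 199.15142531]
knobtop [321.59350956 351.90693337]
```

```bash
python3 -m jog '[[[0,-0.007,0.2,0,0,0],[0,-0.007,0.4,0,0,0],[0,-0.007,0.55,0,0,0],[0,-0.007,0.62,0,0,0],[0,-0.007,0.67,0,0,0],[0,-0.007,0.67,0,0,0]]]' 
python3 -m jog '[[[0,0,0,0,0,0],[0,0,0,0,0,0],[0,0,0,0,0,0]]]' 43
python3 -m jog '[[[0,0,0,0,0,0],[0,0,0,0,0,0],[0,0,0,0,0,0]]]' 38; python3 st.py
```

```text
time_s: 13.72
ee_pos: [0.5384, 0.0738, 0.0203]
eef_rot: [180.0, -0.0, 104.9]
ft_force: [0.3, 0.3, 0.4]
width: 0.703
gripper_force: 0.0
time_s: 14.1
ee_pos: [0.5386, 0.0738, 0.0206]
eef_rot: [180.0, 0.0, 104.9]
ft_force: [0.6, 0.1, 0.4]
width: 0.491
gripper_force: 0.0
time_s: 14.48
ee_pos: [0.5384, 0.074, 0.0204]
eef_rot: [180.0, -0.0, 104.9]
ft_force: [-0.6, 1.8, 2.5]
width: 0.438
gripper_force: 6.6
14.475 104.9 [-0.6  1.8  2.5] M [ 0.137  0.147 -0.044] 38.44 [  4.2  -0.2  96.8   0.   83.4 -10.7]
```

```bash
python3 -m jog '[[[0,0,0,0,0,0],[0,0,0,0,0,0],[0,0,0,0,0,0]]]' 34; python3 st.py
python3 -m jog '[[[0,0,0,0,0,0],[0,0,0,0,0,0],[0,0,0,0,0,0],[0,0,0,0,0,0]]]' 32; python3 st.py
```

```text
time_s: 14.85
ee_pos: [0.5384, 0.0741, 0.0204]
eef_rot: [180.0, -0.0, 104.9]
ft_force: [-0.9, 4.0, 2.9]
width: 0.39
gripper_force: 10.5
14.85 104.9 [-0.9  4.   2.9] M [0.494 0.174 0.006] 34.26 [  4.2  -0.2  96.8   0.   83.4 -10.7]
time_s: 15.35
ee_pos: [0.5384, 0.0742, 0.0204]
eef_rot: [180.0, -0.0, 104.9]
ft_force: [-0.6, 4.7, 5.0]
width: 0.372
gripper_force: 13.3
15.35 104.9 [-0.6  4.7  5. ] M [ 0.757  0.23  -0.014] 32.67 [  4.2  -0.2  96.8   0.   83.4 -10.7]
```

```bash
python3 -m jog '[[[0,0,-0.05,0,0,0],[0,0,-0.13,0,0,0],[0,0,-0.25,0,0,0],[0,0,-0.4,0,0,0],[0,0,-0.56,0,0,0],[0,0,-0.72,0,0,0],[0,0,-0.84,0,0,0],[0,0,-0.88,0,0,0]]]';python3 -m jog '[[[0,0,-0.01,0,0,0],[0,0,-0.01,0,0,0],[0,0,-0.01,0,0,0]]]'
python3 - <<'E'
from h import *
cs={n:r.capture(n) for n in('scene','top','wrist')}
for n,c in cs.items(): save(c,n+'7.png');np.savez(n+'7.npz',eye=c['eye'],orientation=c['orientation'],intrinsics=c['intrinsics'],dist=c['dist'])
for t in['tester_grip','pad_left','pad_right','knob_grip','tip_left','tip_right']:
  for n,c in cs.items():
    print(t,n,[(np.round(q['pixel'],1).tolist(),round(q['confidence'],2)) for q in r.recognise(c,t)[:2]])
w=cv2.imread('pics/wrist7.png');s=cv2.imread('pics/scene7.png');t=cv2.imread('pics/top7.png')
W=cv2.resize(w[100:325,160:460],(800,600),interpolation=2)
cv2.imwrite('pics/w7c.png',W)
print(r.state()['time_s'],r.state()['width']*88,r.state()['gripper_force'])
# numeric: motion in the wrist view relative to before the lift is not known; print bright/dark structure
E
```

```text
time_s: 16.35
ee_pos: [0.5389, 0.0736, 0.1541]
eef_rot: [179.9, 0.0, 104.9]
ft_force: [0.4, -0.1, -0.5]
width: 0.368
gripper_force: 12.4
time_s: 16.73
ee_pos: [0.5379, 0.0737, 0.1526]
eef_rot: [-179.9, -0.0, 104.9]
ft_force: [1.1, 0.2, -1.6]
width: 0.368
gripper_force: 12.4
tester_grip scene [([353.3, 173.9], 0.85)]
tester_grip top []
tester_grip wrist [([341.4, 276.3], 0.98)]
pad_left scene [([336.9, 171.6], 0.47)]
pad_left top []
pad_left wrist [([295.1, 235.2], 0.86)]
pad_right scene [([339.9, 162.4], 0.65)]
pad_right top [([371.6, 158.1], 0.37)]
pad_right wrist [([349.1, 258.0], 0.76)]
knob_grip scene [([355.5, 174.7], 0.87), ([349.9, 209.1], 0.62)]
knob_grip top [([373.1, 157.3], 0.88)]
knob_grip wrist [([346.7, 282.2], 0.9)]
tip_left scene [([329.5, 168.8], 0.38)]
tip_left top []
tip_left wrist [([294.6, 231.3], 0.71)]
tip_right scene [([338.5, 162.6], 0.66)]
tip_right top []
tip_right wrist [([347.6, 262.2], 0.57)]
17.775 32.62194771949048 12.430332899093628
```

Run:
```python
import cv2,numpy as np
w=cv2.imread('pics/wrist7.png');s=cv2.imread('pics/scene7.png')
A=cv2.resize(w[180:330,250:380],(520,600),interpolation=2)
B=cv2.resize(s[135:235,310:380],(280,400),interpolation=2)
C=cv2.resize(w,(280,200))
cv2.imwrite('pics/m7.png',np.hstack([A,np.vstack([B,C])]))
```

View pics/m7.png

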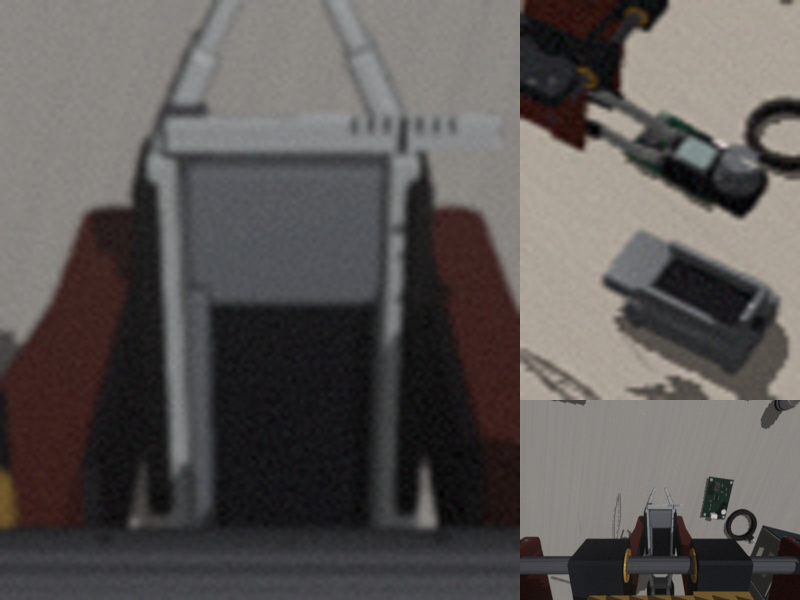

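The last picture shows the tweezers held level out of the dock, with the guide strip across the right arm. The long line is at about (403,132) in the crop, which is full-image (351,213), near the right arm's outer edge. I'll measure the gap at the tips numerically.

Run:
```python
import cv2,numpy as np
g=cv2.cvtColor(cv2.imread('pics/wrist7.png'),cv2.COLOR_BGR2GRAY).astype(int)
g=cv2.GaussianBlur(g.astype(np.uint8),(3,3),0.6).astype(int)
for y in range(150,186,3):print(y,' '.join('%3d'%v for v in g[y,294:350]))
print()
for y in range(206,228,2):print(y,' '.join('%3d'%v for v in g[y,332:378]))
```

```text
150 135 134 134 135 134 132 134 136 134 134 133 133 134 135 136 137 137 137 135 134 134 133 134 134 136 136 135 136 137 138 137 138 136 135 135 135 136 136 136 138 137 138 139 138 137 136 135 136 136 136 134 135 135 136 135 135
153 137 134 134 133 134 135 135 133 134 132 131 133 136 135 135 136 136 135 135 134 133 135 135 135 137 137 136 137 138 136 136 135 135 135 133 135 136 137 138 138 137 138 140 138 137 137 137 135 135 135 134 135 136 134 135 138
156 135 135 136 135 134 134 134 136 135 134 134 134 134 135 135 137 137 135 134 133 132 136 136 136 137 136 136 136 137 136 136 135 135 135 134 136 136 136 138 138 140 140 139 138 135 136 136 135 136 136 136 133 136 138 136 136
159 136 135 134 136 137 134 133 132 132 134 133 134 135 136 135 136 136 135 135 135 134 135 136 136 135 136 136 135 136 137 136 136 136 137 136 135 137 136 136 137 138 138 136 137 136 136 137 137 136 137 136 135 136 136 136 138
162 134 134 134 136 133 132 133 132 134 135 134 136 136 137 136 134 135 135 134 134 134 134 135 137 137 135 135 136 136 135 136 136 135 135 135 135 137 138 138 139 137 137 138 137 135 135 
[... 3004 characters left out ...]
  66  63  70  91 119 136 140 140 140 133 106  75  78 109 129 133 133 133 134 132 133 134 134 135 135 134 133 133 133 133 132 133 132 134
222  85  85  85  86  86  84  84  84  84  85  85  84  80  71  70  87 113 130 134 134 132 128 104  68  62  92 121 132 134 134 135 135 134 135 135 135 135 135 133 131 131 132 133 133 132 133
224  92  90  90  90  89  90  92  92  91  91  91  89  83  74  74  91 115 130 132 126 115  98  74  48  49  81 114 133 135 135 134 135 135 135 135 135 135 133 133 133 133 132 131 132 133 131
226  89  88  88  87  88  89  86  86  88  88  87  87  80  70  71  92 116 128 123 100  69  44  34  32  38  62  97 123 133 134 134 134 133 135 135 133 133 132 131 131 132 131 131 131 132 133
```

```bash
python3 -m jog '[[[0,0,0,0,0,0],[0,0,0,0,0,0],[0,0,0,0,0,0],[0,0,0,0,0,0]]]' 31.4
cat > gap.py <<'E'
from h import *
import sys
c=r.capture('wrist');save(c,sys.argv[1]);s=r.state();print(s['time_s'],'w',s['width']*88,s['gripper_force'])
g=cv2.GaussianBlur(cv2.cvtColor(c['image'],cv2.COLOR_RGB2GRAY),(3,3),.6).astype(int)
for y in(175,177,180):print(y,' '.join('%3d'%v for v in g[y,298:344]))
for y in(206,214,216,219,220,221):print(y,' '.join('%3d'%v for v in g[y,340:362]))
E
python3 gap.py w8.png
```

```text
time_s: 18.27
ee_pos: [0.5383, 0.0738, 0.1536]
eef_rot: [180.0, 0.0, 104.9]
ft_force: [0.0, 0.4, -1.8]
width: 0.361
gripper_force: 13.6
18.325 w 31.778057014105737 13.587641268968582
175 133 134 135 135 135 134 134 131 123 121 126 129 130 131 134 137 138 136 134 136 135 134 135 135 136 136 136 137 138 137 132 125 118 119 124 128 132 134 136 134 135 134 136 136 135 136
177 132 135 135 135 135 133 129 116 112 126 141 144 139 132 130 133 135 136 135 134 135 135 135 133 134 135 135 136 137 135 124 113 116 128 138 141 136 133 134 136 135 132 134 134 136 136
180 134 136 136 136 132 122 110 111 127 141 145 144 139 134 135 135 134 136 137 136 133 135 135 135 135 135 135 136 136 137 131 123 126 136 144 147 146 138 132 131 134 133 135 136 136 137
206 114 117 129 139 144 147 144 139 127 120 125 134 135 136 136 134 135 136 136 136 135 134
214 131 133 131 129 130 134 132 129 128 120  92  68  86 117 131 130 131 132 131 129 128 132
216 134 133 134 134 133 134 135 136 134 122  94  71  85 116 130 135 137 138 136 137 137 137
219  67  68  68  67  64  66  81 106 124 130 129 125 118 101  75  78 106 126 131 129 129 129
220  67  68  67  66  63  66  84 113 134 140 141 141 135 111  73  67  98 123 131 132 132 131
221  76  78  78  74  68  69  87 115 133 139 138 139 135 111  73  62  92 121 131 134 133 131
```

Run:
```python
from h import *
c6=dict(np.load('w6.npz'));c7=dict(np.load('wrist7.npz'))
ax=np.array([np.cos(np.radians(105)),np.sin(np.radians(105)),0]);ay=np.array([-ax[1],ax[0],0])
def proj(c,p):
    M=R.from_euler('xyz',c['orientation'],degrees=True).inv()
    return cv2.projectPoints(M.apply(np.array(p)-c['eye'])[None],np.zeros(3),np.zeros(3),np.array(c['intrinsics']),np.array(c['dist']))[0][0,0]
g6=np.array([.538,.078,.038])
for sgn in(1,-1):print('w6 tip',proj(c6,g6+.042*ax+sgn*.011*ay))
T=np.array([.5383,.0738,.1530])
for dz in(-.005,0,.005):
    for sgn in(1,-1):print('w7 tip',dz,proj(c7,T+[0,0,.0176+dz]+.046*ax+sgn*.004*ay))
for z in(.16,.17,.175):print(z,np.linalg.norm(atz(c7,(308.8,177),z)-atz(c7,(332.9,177),z)),np.linalg.norm(atz(c7,(308,177),z)-atz(c7,(334,177),z)))
g=cv2.GaussianBlur(cv2.cvtColor(cv2.imread('pics/w6.png'),cv2.COLOR_BGR2GRAY),(3,3),.6).astype(int)
y=int(proj(c6,g6+.042*ax)[1])
for v in range(y-6,y+10,2):print(v,' '.join('%3d'%k for k in g[v,290:316]),'|',' '.join('%3d'%k for k in g[v,326:352]))
```

```text
w6 tip [306.84145982 142.25896327]
w6 tip [337.89452352 142.31209014]
w7 tip -0.005 [314.23830992 168.85142915]
w7 tip -0.005 [332.30329931 168.83631037]
w7 tip 0 [314.01386998 171.1537898 ]
w7 tip 0 [332.67134717 171.13849732]
w7 tip 0.005 [313.77420549 173.61226399]
w7 tip 0.005 [333.06436638 173.59680943]
0.16 0.011149812999851166 0.012028802934370522
0.17 0.010427713811155424 0.011249777417081086
0.175 0.01006666421680761 0.010860264658436314
136 133 133 133 132 132 133 133 132 131 130 131 131 130 131 132 132 129 131 129 131 132 133 132 132 133 134 | 133 134 134 134 134 133 133 133 134 134 135 134 133 134 134 135 137 136 135 135 135 133 134 134 133 132
138 133 134 135 134 133 133 134 131 132 133 131 130 131 130 129 130 128 129 132 132 133 133 133 135 132 132 | 134 134 132 134 135 133 132 133 132 131 131 132 133 135 135 135 135 134 134 134 135 135 133 133 134 134
140 132 135 134 133 132 133 133 132 131 130 130 130 131 132 132 131 129 129 130 132 133 133 132 132 132 131 | 134 134 134 134 133 131 133 133 131 133 134 133 132 133 135 136 136 136 134 134 134 134 133 133 132 133
142 132
[... 362 characters left out ...]
48 146 140 136 134 134 134 135 134 133 135 134 134 134 135
146 133 134 133 133 133 133 132 128 127 128 137 143 141 135 131 130 131 132 132 133 133 134 133 134 132 133 | 134 133 133 133 132 131 132 129 127 126 134 146 147 141 137 135 134 133 134 134 132 135 135 133 130 133
148 134 133 132 134 132 132 132 131 131 134 142 141 132 128 130 132 132 132 132 133 134 134 134 133 132 130 | 134 134 132 132 133 134 134 133 131 128 130 139 149 149 142 137 134 136 135 133 134 134 134 135 134 133
150 134 133 132 132 131 131 130 129 134 143 144 137 130 128 129 130 132 134 133 133 134 134 133 132 131 130 | 135 134 133 135 133 132 133 133 132 132 128 128 139 147 144 135 133 134 134 135 134 134 133 133 134 132
```

The tips' separation now comes out at about 6.9 mm (calibrated against the 22 mm relaxed view), which agrees with the opening and the squeeze force. Now I'll hold.

```bash
python3 -m jog '[[[0,0,0,0,0,0],[0,0,0,0,0,0],[0,0,0,0,0,0],[0,0,0,0,0,0],[0,0,0,0,0,0],[0,0,0,0,0,0],[0,0,0,0,0,0],[0,0,0,0,0,0]]]' >/dev/null
python3 -m jog '[[[0,0,0,0,0,0],[0,0,0,0,0,0],[0,0,0,0,0,0],[0,0,0,0,0,0],[0,0,0,0,0,0],[0,0,0,0,0,0],[0,0,0,0,0,0],[0,0,0,0,0,0]]]' >/dev/null
python3 gap.py w9.png
python3 - <<'E'
from h import *
cs={n:r.capture(n) for n in('scene','wrist')}
ax=np.array([np.cos(np.radians(105)),np.sin(np.radians(105)),0])
c=cs['scene'];M=R.from_euler('xyz',c['orientation'],degrees=True).inv()
T=r.state()['ee_pos']+[0,0,.0176]
for pitch in(-10,0,5,10,20):   # knob top (108 mm back, 27 up), dropped by the pitch
    a=np.radians(pitch);p=T-ax*(.108*np.cos(a)+.027*np.sin(a))+np.array([0,0,-.108*np.sin(a)+.027*np.cos(a)])
    print(pitch,cv2.projectPoints(M.apply(p-c['eye'])[None],np.zeros(3),np.zeros(3),np.array(c['intrinsics']),np.array(c['dist']))[0][0,0].round(1))
print('seen in scene7 crop: knob about',310+738/4-130,135+165/4)
E
```

```text
20.375 w 31.759628985412764 13.587765097618103
175 132 133 135 136 136 136 133 128 123 122 125 129 132 133 133 136 138 136 136 135 134 136 136 136 136 134 135 136 137 136 132 123 117 118 123 129 131 132 135 135 137 136 135 135 137 137
177 133 132 135 137 136 136 129 116 111 124 141 145 141 133 129 133 136 137 137 137 135 134 135 135 135 135 136 136 138 135 123 113 117 128 138 140 133 132 134 135 134 134 134 135 136 136
180 134 133 135 134 132 121 110 112 126 138 144 143 138 133 133 136 135 135 135 135 134 134 135 135 134 136 135 136 138 136 130 124 126 136 144 148 146 137 131 132 133 134 134 137 138 140
206 114 118 128 139 144 146 146 141 127 120 125 133 136 136 134 134 134 135 135 134 134 133
214 131 135 132 129 129 132 131 129 128 120  93  69  86 118 133 130 130 133 132 129 129 133
216 134 136 134 134 132 132 134 135 133 122  96  71  83 115 132 133 136 136 137 137 136 137
219  68  68  67  67  65  67  82 104 124 130 129 126 120 101  73  79 107 124 128 130 130 130
220  68  69  69  68  66  66  85 114 134 139 140 141 136 113  75  69  98 123 132 134 133 132
221  77  79  78  75  70  69  86 114 132 138 139 141 137 115  75  62  91 121 131 133 134 134
-10 [362.5 164.4]
0 [364.2 170.4]
5 [364.6 173.3]
10 [364.7 176. ]
20 [364.1 181. ]
seen in scene7 crop: knob about 364.5 176.25
```

The grip and gap hold steady, with a small tail droop of about 5–10° judged from the knob height. I'll level it with a small pitch and hold for over four seconds.

```bash
python3 -m jog '[[[0,0,0,0,-0.003,0],[0,0,0,0,-0.007,0],[0,0,0,0,-0.011,0],[0,0,0,0,-0.015,0],[0,0,0,0,-0.017,0],[0,0,0,0,-0.017,0],[0,0,0,0,-0.017,0],[0,0,0,0,-0.017,0]]]'
python3 -m jog '[[[0,0,0,0,0,0],[0,0,0,0,0,0],[0,0,0,0,0,0],[0,0,0,0,0,0],[0,0,0,0,0,0],[0,0,0,0,0,0],[0,0,0,0,0,0],[0,0,0,0,0,0]]]' >/dev/null
python3 -m jog '[[[0,0,0,0,0,0],[0,0,0,0,0,0],[0,0,0,0,0,0],[0,0,0,0,0,0],[0,0,0,0,0,0],[0,0,0,0,0,0],[0,0,0,0,0,0],[0,0,0,0,0,0]]]' >/dev/null
python3 -m jog '[[[0,0,0,0,0,0],[0,0,0,0,0,0],[0,0,0,0,0,0],[0,0,0,0,0,0],[0,0,0,0,0,0],[0,0,0,0,0,0],[0,0,0,0,0,0],[0,0,0,0,0,0]]]' >/dev/null
python3 -m jog '[[[0,0,0,0,0,0],[0,0,0,0,0,0],[0,0,0,0,0,0],[0,0,0,0,0,0],[0,0,0,0,0,0],[0,0,0,0,0,0],[0,0,0,0,0,0],[0,0,0,0,0,0]]]' >/dev/null
python3 -m jog '[[[0,0,0,0,0,0],[0,0,0,0,0,0],[0,0,0,0,0,0],[0,0,0,0,0,0],[0,0,0,0,0,0],[0,0,0,0,0,0],[0,0,0,0,0,0],[0,0,0,0,0,0]]]'
python3 gap.py w10.png
python3 - <<'E'
from h import *
for n in('scene7.png','s10.png'):
    if n=='s10.png': c=r.capture('scene');save(c,n)
    g=cv2.cvtColor(cv2.imread('pics/'+n),cv2.COLOR_BGR2HSV)[135:200,345:385]
    # pale display: centroid as a droop indicator
    m=(g[...,0]>75)&(g[...,0]<105)&(g[...,1]>20)&(g[...,2]>110);nl,l,st,ce=cv2.connectedComponentsWithStats(m.astype(np.uint8))
    if nl>1:
        i=1+np.argmax(st[1:,4]);print(n,st[i,4],ce[i]+[345,135])
E
```

```text
time_s: 21.48
ee_pos: [0.5384, 0.0736, 0.1537]
eef_rot: [180.0, 6.1, 104.9]
ft_force: [-0.4, -0.2, -0.7]
width: 0.359
gripper_force: 13.6
time_s: 26.48
ee_pos: [0.5383, 0.0738, 0.1537]
eef_rot: [180.0, 6.1, 104.9]
ft_force: [-0.7, -0.7, -0.2]
width: 0.362
gripper_force: 13.6
26.525 w 31.7023346903269 13.590939939022064
175 138 137 137 137 137 135 133 131 125 120 123 127 131 134 137 138 137 135 135 137 138 138 137 137 139 139 138 140 140 137 131 121 116 116 120 128 132 134 138 138 139 138 136 137 138 138
177 138 138 136 137 138 136 129 119 114 127 143 145 138 132 131 134 137 137 137 138 137 136 137 139 140 141 140 139 138 133 123 113 117 130 140 142 136 133 138 138 140 140 140 139 138 137
180 137 137 135 135 133 124 112 115 133 149 154 153 146 138 137 136 138 139 138 138 136 136 138 139 140 141 139 138 137 136 130 127 133 145 155 159 153 143 134 135 137 139 138 138 139 137
206  99 119 137 148 154 156 153 142 122 108 112 126 136 137 137 136 134 135 136 134 134 136
214 138 142 140 135 139 142 141 137 136 127  99  73  91 127 140 138 138 141 138 135 138 142
216 144 142 143 142 142 142 141 143 141 128  96  72  89 124 140 144 146 147 146 146 145 145
219  89  89  89  87  79  75  87 111 125 127 125 124 116  98  72  79 109 130 134 134 135 134
220  88  87  86  83  77  74  90 120 138 144 145 144 138 113  75  71 102 129 136 137 137 137
221  87  88  87  84  76  72  90 121 140 145 147 147 142 117  76  66  95 124 137 139 138 138
scene7.png 35 [353.6        172.68571429]
s10.png 33 [353.36363636 169.54545455]
```

```bash
python3 -c "
from bench import r
print(r.job_done())"
```

```text
the job is handed in; nothing more can be done
None
```

I turned the knob anticlockwise to its end stop and handed the job in with the tweezers still held up, roughly level, tips about 17 cm above the bench, after a steady 5 s hold at a measured tip gap of about 7 mm (roughly ±0.4 mm).

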